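Sort the desk handful: clips, stamp and highlighter to their homes

TASK

Sort the loose handful in the middle of the desk: put both binder clips into the blue tray, stand the wooden hand stamp upright in the middle of the red ink pad, and slide the yellow highlighter lengthwise under the low roof of the green pen dock until its leading end is at the back wall. Leave everything released and at rest.

Things in the scene. Friction and masses are not known exactly. Their poses are not given: they have to be found in the camera images.
- highlighter: yellow highlighter with a black cap, lying; 16 wide, 130 long, 13 high. Origin: centre of its underside; y runs along the barrel, z up. Grip across the barrel. Either end may lead. 15 g.
- stamp: wooden hand stamp, standing among the loose things (not the one far off at the right edge by the teal tin); block 32 (x) by 50 (y), 20 high, then a neck and a round knob 27 in diameter from 34 to 66 above the underside. Origin: centre of the underside; z up. Grip the knob. 60 g.
- blue_clip: blue binder clip, standing on its back with wire arms up; 41 long (x), its solid body 16 thick (y) and 22 high, wires to 39 high (wires are not solid). Origin: centre of the underside; z up. Grip across the thickness (y). 20 g.
- black_clip: black binder clip, standing on its back with wire arms up; 32 long (x), its solid body 12 thick (y) and 18 high, wires to 31 high (wires are not solid). Origin: centre of the underside; z up. Grip across the thickness (y). 20 g.
- clip_tray: blue open tray on a grey foot, fixed; 112 (x) by 88 (y) outside, walls 3.5 thick; inner floor 27 and rim 43.5 above the desk. Origin: centre of the underside, at desk height; z up. Room for the two clips one behind the other along x.
- ink_pad: black stamp-pad case, fixed; 80 (x) by 110 (y), with red pad 68 by 98 on it whose top is 30 above the desk. Origin: centre of the underside; z up.
- dock: green pen dock, fixed; base block 150 (x) by 74 (y), its top 28 above the desk. Origin: centre of the underside, at desk height; x points inward, z up. Over its inner half (x +1 to +75) a dark wooden roof with cork on top, 57 high; the gap below is 22 high (28 to 50 above the desk), 62 wide, open at x = +1, closed by a back wall with inner face at x = +71. The outer half (x -75 to +1) is open.

How it is judged:
By the outcome, as a careful person would: the job done as asked, in the order asked, and still so for the second after the job is handed in, with the robot touching nothing.
It also fails if it takes over 88 s, if anything falls off the work surface, if the arm or the gripper's body presses on something with over 40 N, if the wrist force passes 120 N, or if a joint passes its speed limit or range.

ROBOT

A 6-joint arm with a two-finger parallel gripper is mounted at the origin on a cart in front of the work surface, level with it; the furniture and walls round the work are solid. World frame = base frame: x ahead of the robot, y to its left, z up, the work surface at z = 0. Lengths are in m, angles in rad, forces in N, time in s.
With the tool pointing down it reaches from about 0.3 to 0.875 m from the base axis. Payload 6.4 kg.
Tool frame: the origin (TCP) lies on the centre line of the jaws, within the pads' length; the fingertips stand 8 mm ahead of it and the grasp point (between the pads) lies 11 mm behind it (bot.tips_ahead is the distance from the TCP to the fingertips, in m); z points along the fingers, y is the line along which they close (so a half turn about z gives the same grasp; the last joint's range is limited). The gripper opens to 85 mm and grips with 20 to 120 N. Pads are 22 mm wide; open, the fingers measure 114 mm over their backs; the gripper's body (76 mm by 85 mm) begins 54 mm behind the grasp point. The pads swing forward as they close: fully open they stand 13 mm farther back than shut.
Start: joints at [1.117, 0.181, 1.607, -0, 1.354, -0.206], TCP at [0.141, 0.557, 0.239] pointing down, gripper open.
Joint ranges: [-2.99, 2.99], [-0.89, 2.07], [0.3, 2.58], [-1.14, 4.28], [0, 2.63], [-3.12, 3.12]. Speed limits (rad/s): [2.57, 2.57, 3.01, 3.14, 3.14, 3.14].

INTERFACE

Orientations are given as a unit quaternion [w, x, y, z].
In Python, from plant import bot gives the robot as it stands. The module is installed in compiled form; this text tells all that it offers.
- The arm moves only by the shell command python3 -m crank 'ROWS'. ROWS is JSON, a list of rows, each a list of 3 entries, a list of its own where there are three numbers: the finger opening in cm, from 0 to 8.54, then the shift along the world's x, y, z in cm, then the turn about the world's z in units of 5 degrees (1.0 is 5 degrees). A call has 1 to 8 rows; each row is the pose to reach, as a shift and turn from the pose commanded when the call began; what a row does not reach only later rows make up. A row lasts 1/12 s, in which the tool goes at most 41.7 mm and 7.16 degrees, less where a joint would pass 70% of its speed; a pose out of reach is approached as far as the arm can. A call with a gripper value outside its range is refused whole. The fingers move at their own pace and stop on an object; the grip force is fixed at half the most. Time passes only in rows, so rows that repeat a pose let the fingers close. It gives the time, the measured TCP pose, the force, the opening and the grip force at its end, in the units of the state.
- bot.get_state(): the state, without advancing time (a new reading comes with each control period).
- bot.read_camera(name): name is "side" or "top"; returns a dict with "image" (400x640x3 uint8, red, green, blue), "mtx" (3x3 intrinsics, pixels), "view" (4x4, takes a point from world to camera coordinates). Camera axes: x right, y down, z forward; pixel columns grow to the right and rows downward; lengths in m; the calibration is good to about 2 mm. A picture is of the moment at which its call begins. There is no depth.
- bot.sign_off(): hands the job in; it is judged then, once.
The state is a dict: "time": time; "qpos": joint angles; "joint_vel": joint speeds; "tau": joint torques, N m; "ee_pos": TCP position; "tool_rot": TCP orientation; "force": force on the tool from outside, world axes, zero at the start; "wrist_torque": the same for the moment, N m; "gripper_width": finger opening in m; "grip_force": force on a finger pad.
Only numpy, scipy, OpenCV 4.12 (cv2) and the standard library are available. Lean on these libraries where they do the work, as an engineer would, in place of code of your own. Each camera call takes 0.05 s, during which the arm holds its last target. There are 200 camera calls.

## Working session

There is one attempt and no reset: what is moved stays moved. The work goes in short steps, Python scripts to look and compute and a shell command to move; the robot and the scene stay as the last step left them, time stands still between calls to the robot, and variables do not carry over. Pictures are saved under pics/ and viewed, at most 14 in all, crops included, and the job is handed in when it is done.

```bash
mkdir -p pics
cat > h.py <<'E'
import numpy as np, cv2
from plant import bot
def snap(n,tag):
    r=bot.read_camera(n); cv2.imwrite(f'pics/{tag}.png',r['image'][:,:,::-1]); np.savez(f'{tag}.npz',**r); return r
def ray(r,u,v,z):
    K,V=np.array(r['mtx']),np.array(r['view']); R,t=V[:3,:3],V[:3,3]
    d=R.T@np.linalg.inv(K)@[u,v,1]; c=-R.T@t
    return c+d*(z-c[2])/d[2]
def proj(r,p):
    K,V=np.array(r['mtx']),np.array(r['view']); q=K@(V[:3,:3]@np.array(p)+V[:3,3]); return q[:2]/q[2]
E
python3 - <<'E'
from h import *
for n in('top','side'):
    r=snap(n,n+'0'); V=r['view']; print(n,r['mtx'].round(1).tolist(),(-V[:3,:3].T@V[:3,3]).round(3), V[2,:3].round(2), V[0,:3].round(2))
print(bot.get_state())
E
```

```text
top [[396.0, 0.0, 313.6], [0.0, 396.0, 195.5], [0.0, 0.0, 1.0]] [ 0.414 -0.084  0.947] [ 0.14  0.01 -0.99] [ 0.01 -1.   -0.01]
side [[390.6, 0.0, 312.1], [0.0, 390.6, 199.7], [0.0, 0.0, 1.0]] [ 0.492 -0.855  0.398] [ 0.04  0.91 -0.41] [ 1.   -0.04 -0.01]
{'time': 0.1, 'qpos': array([ 1.11670552e+00,  1.81459659e-01,  1.60789256e+00,  9.54893369e-06,
        1.35376388e+00, -2.06343775e-01]), 'joint_vel': array([-0.00047731,  0.00011235, -0.00383559, -0.00039569,  0.0017996 ,
        0.00048809]), 'tau': array([ 6.03352910e-04, -4.45870042e+01, -3.52238202e+01, -2.16188846e-04,
        4.08568099e-03,  7.28906275e-05]), 'ee_pos': array([0.1407983 , 0.55701646, 0.23848567]), 'tool_rot': array([-2.51397857e-04,  1.23557947e-01,  9.92337067e-01, -7.19058289e-04]), 'force': array([ 0.47699712, -0.61116144, -0.1291349 ]), 'wrist_torque': array([-0.05560641,  0.04039863, -0.03821051]), 'grip_force': 0.0, 'gripper_width': 0.08502369784760108}
```

View pics/top0.png

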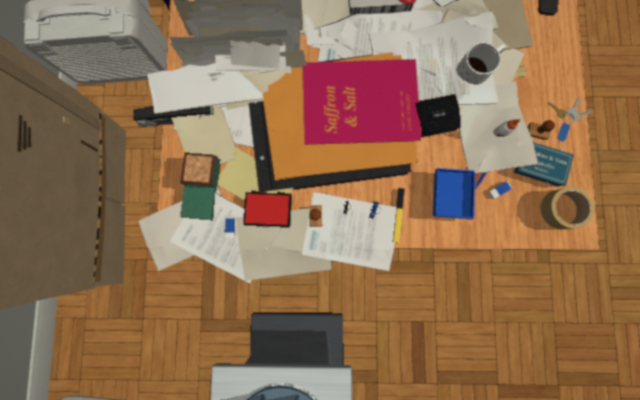

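View pics/side0.png

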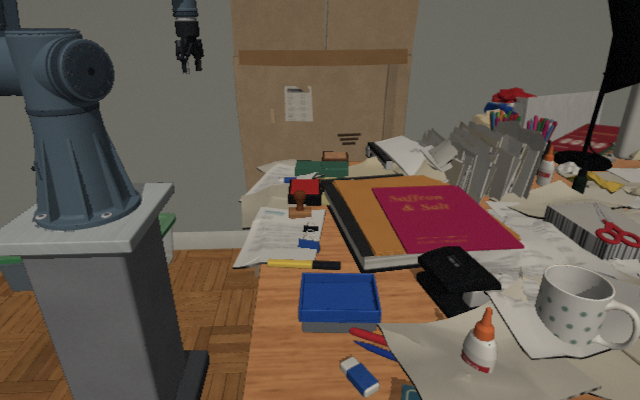

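The top view shows the stamp at (316,215), the black clip at (347,208), the blue clip at (374,209), the highlighter at (399,215) and the tray at (454,193). It also shows the ink pad at (268,209) and the dock at (199,188), with the roofed half farther from the robot. The side view agrees.

Run:
```python
from h import *
t=dict(np.load('top0.npz')); s=dict(np.load('side0.npz'))
a=cv2.resize(t['image'][140:260,160:420],None,fx=3,fy=3,interpolation=cv2.INTER_CUBIC)
b=cv2.resize(s['image'][140:340,230:400],None,fx=3,fy=3,interpolation=cv2.INTER_CUBIC)
cv2.imwrite('pics/ta.png',a[:,:,::-1]); cv2.imwrite('pics/sa.png',b[:,:,::-1])
print('tcp px',proj(t,[.141,.557,.239]),proj(s,[.141,.557,.239]))
def blob(r,lo,hi,box,z,name):
    h=cv2.cvtColor(r['image'],cv2.COLOR_RGB2HSV); m=cv2.inRange(h,lo,hi); k=np.zeros_like(m); x0,y0,x1,y1=box; k[y0:y1,x0:x1]=m[y0:y1,x0:x1]
    cs,_=cv2.findContours(k,0,2); c=max(cs,key=cv2.contourArea); rc=cv2.minAreaRect(c)
    P=np.array([ray(r,*p,z)[:2] for p in cv2.boxPoints(rc)]); e=P[1]-P[0],P[2]-P[1]
    print(name,cv2.contourArea(c),np.round(rc[0],1),'ctr',P.mean(0).round(4),'sizes',[round(np.linalg.norm(x),4) for x in e],'ang',[round(np.degrees(np.arctan2(x[1],x[0])),1) for x in e])
blob(t,(20,120,120),(35,255,255),(385,175,412,250),.0065,'hl yellow')
blob(t,(0,0,0),(179,255,60),(390,180,412,215),.0065,'hl cap')
blob(t,(100,120,40),(125,255,255),(425,160,485,230),.0435,'tray')
blob(t,(0,0,0),(179,255,60),(335,195,356,222),.015,'black')
blob(t,(100,80,20),(130,255,255),(360,195,385,222),.02,'blue')
blob(t,(0,150,100),(8,255,255),(240,185,295,232),.03,'pad')
blob(t,(60,60,20),(95,255,160),(170,170,225,225),.028,'dockgreen')
blob(t,(5,60,60),(20,255,255),(175,145,220,190),.057,'roof')
blob(t,(3,80,20),(15,255,200),(305,200,326,230),.03,'stamp')
```

```text
tcp px [-58.90915099 409.27670325] [191.88089978  73.74192082]
hl yellow 168.0 [397.7 224.9] ctr [ 0.4742 -0.27  ] sizes [np.float64(0.0815), np.float64(0.0142)] ang [np.float64(-7.8), np.float64(-96.5)]
hl cap 61.0 [399.6 197.6] ctr [ 0.5393 -0.2758] sizes [np.float64(0.0418), np.float64(0.0107)] ang [np.float64(-6.9), np.float64(-95.5)]
tray 1750.5 [453.9 193.1] ctr [ 0.5458 -0.3925] sizes [np.float64(0.1096), np.float64(0.091)] ang [np.float64(-5.1), np.float64(-93.0)]
black 3.0 [345.5 208.5] ctr [ 0.5114 -0.1461] sizes [np.float64(0.0024), np.float64(0.0166)] ang [np.float64(-89.7), np.float64(179.8)]
blue 21.5 [374.2 207.8] ctr [ 0.513  -0.2132] sizes [np.float64(0.0255), np.float64(0.0066)] ang [np.float64(-18.9), np.float64(-108.4)]
pad 1226.5 [266.5 208.8] ctr [0.5081 0.0388] sizes [np.float64(0.0709), np.float64(0.1012)] ang [np.float64(-0.6), np.float64(-92.1)]
dockgreen 980.5 [199.3 193. ] ctr [0.5452 0.1984] sizes [np.float64(0.1189), np.float64(0.0749)] ang [np.float64(-4.5), np.float64(-97.3)]
roof 1278.0 [195. 167.] ctr [0.6013 0.2022] sizes [np.float64(0.0931), np.float64(0.1032)] ang [np.float64(-89.8), np.float64(-177.6)]
stamp 224.0 [313.  212.5] ctr [ 0.5001 -0.0696] sizes [np.float64(0.0373), np.float64(0.0583)] ang [np.float64(-89.7), np.float64(-179.7)]
```

View pics/ta.png

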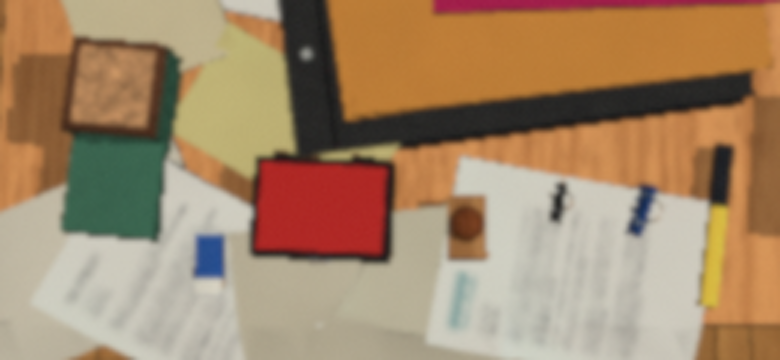

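View pics/sa.png

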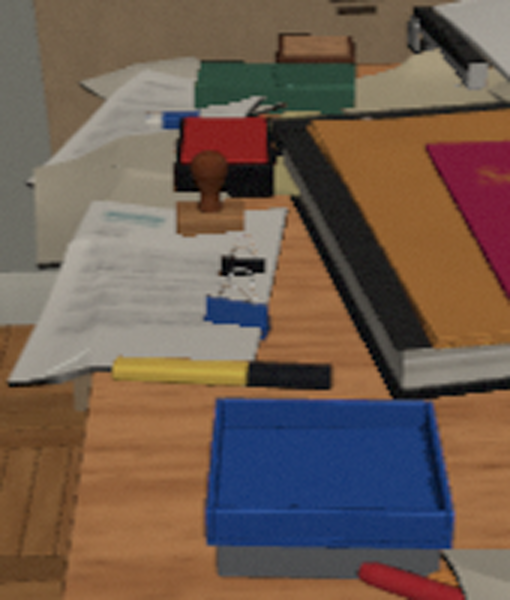

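The crops show the stamp block spanning (447–487,197–258), the black clip at (560,203), the blue clip at (643,210), and the dock's outer corners at (63,232) and (158,238). The roof's near edge runs (64,131)–(160,137). Next I'll refine these numbers on the enlarged crop.

Run:
```python
from h import *
t=dict(np.load('top0.npz')); s=dict(np.load('side0.npz'))
def rect(r,x0,y0,x1,y1,f,z,name):
    a=cv2.resize(r['image'][y0:y1,x0:x1],None,fx=4,fy=4,interpolation=cv2.INTER_CUBIC); m=f(a.astype(int)).astype(np.uint8)*255
    c=max(cv2.findContours(m,0,2)[0],key=cv2.contourArea); b=cv2.boxPoints(cv2.minAreaRect(c))
    P=np.array([ray(r,x0+(u+.5)/4-.5,y0+(v+.5)/4-.5,z)[:2] for u,v in b]); e=P[1]-P[0],P[2]-P[1]
    print(name,'ctr',P.mean(0).round(4),'sizes',[round(float(np.linalg.norm(x)),4) for x in e],'ang',[round(float(np.degrees(np.arctan2(x[1],x[0]))),1) for x in e])
R,G,B=0,1,2
rect(t,337,195,358,222,lambda a:a.max(2)<110,.014,'black')
rect(t,362,195,386,226,lambda a:(a[...,B]>a[...,R]+35)&(a[...,R]<120),.018,'blue')
rect(t,386,180,412,250,lambda a:(a[...,B]<85),.008,'hl all')
rect(t,306,200,326,230,lambda a:(a[...,B]<a[...,R]*.65),.02,'stamp')
rect(t,306,200,326,224,lambda a:(a[...,R]<125)&(a[...,B]<60),.055,'knob')
rect(t,235,180,300,235,lambda a:(a[...,R]>130)&(a[...,G]<70),.03,'pad')
rect(t,425,160,485,230,lambda a:(a[...,B]>a[...,R]+40),.0435,'tray')
T=lambda x,y,z:ray(t,160+(x+.5)/3-.5,140+(y+.5)/3-.5,z)[:2].round(4)
print('dock outer',T(63,232,.028),T(158,238,.028)); print('roof',[T(*p,.057) for p in((64,131),(160,137),(167,43),(75,38))])
S=lambda x,y,z:ray(s,230+(x+.5)/3-.5,140+(y+.5)/3-.5,z)[:2].round(4)
print('side: black top edge',S(221,258,.018),S(265,260,.018),'blue top',S(208,297,.022),S(269,308,.022),'bottom',S(206,320,0),S(264,336,0))
print('side dock outer near corner',S(196,85,.028),'stamp block near bottom',S(178,235,0),S(243,233,0),'hl bottom',S(113,378,0),S(330,388,0))
print(bot.tips_ahead)
```

```text
black ctr [ 0.515  -0.1466] sizes [0.0287, 0.0082] ang [-8.6, -98.3]
blue ctr [ 0.5128 -0.2139] sizes [0.0261, 0.0068] ang [-18.2, -107.6]
hl all ctr [ 0.4995 -0.272 ] sizes [0.0616, 0.1658] ang [-89.7, 178.5]
stamp ctr [ 0.5008 -0.0704] sizes [0.0361, 0.0622] ang [-88.0, -178.1]
knob ctr [ 0.4941 -0.0743] sizes [0.0226, 0.0283] ang [-89.7, -179.7]
pad ctr [0.508  0.0386] sizes [0.068, 0.0988] ang [-0.7, -92.2]
tray ctr [ 0.5458 -0.3936] sizes [0.1112, 0.0928] ang [-5.2, -93.2]
dock outer [0.4878 0.2394] [0.4836 0.165 ]
roof [array([0.5627, 0.2325]), array([0.5584, 0.1588]), array([0.6317, 0.1565]), array([0.6354, 0.2278])]
side: black top edge [ 0.5027 -0.148 ] [ 0.5325 -0.1525] blue top [ 0.4931 -0.2073] [ 0.5309 -0.2229] bottom [ 0.4915 -0.1989] [ 0.528  -0.2203]
side dock outer near corner [0.4872 0.1732] stamp block near bottom [ 0.4721 -0.0767] [ 0.5205 -0.0761] hl bottom [ 0.4351 -0.2625] [ 0.5636 -0.2795]
0.008
```

```bash
python3 -m crank '[[4,[12,-25,0],0],[4,[12,-25,0],0],[4,[12,-25,0],0],[4,[12,-25,0],0],[4,[12,-25,0],0],[4,[12,-25,0],0],[4,[12,-25,0],0],[4,[12,-25,0],0]]'
python3 -m crank '[[4,[12,-25,0],-1.2],[4,[12,-25,0],-1.2],[4,[12,-25,0],-1.2],[4,[12,-25,0],-1.2],[4,[12,-25,0],-1.2],[4,[12,-25,0],-1.2],[4,[12,-25,0],-1.2],[4,[12,-25,0],-1.2]]'
python3 -m crank '[[4,[13.2,-26.8,0],0],[4,[13.2,-26.8,0],0],[4,[13.2,-26.8,0],0],[4,[13.2,-26.8,0],0],[4,[13.2,-26.8,0],0],[4,[13.2,-26.8,0],0],[4,[13.2,-26.8,0],0],[4,[13.2,-26.8,0],0]]'
python3 -m crank '[[4,[0,0,-4],0],[4,[0,0,-8],0],[4,[0,0,-12],0],[4,[0,0,-14],0],[4,[0,0,-16],0],[4,[0,0,-16],0],[4,[0,0,-16],0]]'
python3 - <<'E'
from h import *
for n in('top','side'): snap(n,n+'1')
s=dict(np.load('side1.npz')); t=dict(np.load('top1.npz'))
a=cv2.resize(s['image'][150:290,250:400],None,fx=3,fy=3,interpolation=2); b=cv2.resize(t['image'][150:290,280:430],None,fx=3,fy=3,interpolation=2)
cv2.imwrite('pics/c1.png',np.hstack([a,b])[:480,:800][:,:,::-1])
E
```

```text
time: 0.77
ee_pos: [0.2625, 0.3039, 0.239]
tool_rot: [0.0, 0.126, 0.992, -0.001]
force: [-0.6, 0.2, 0.2]
gripper_width: 0.04
grip_force: 0.0
time: 1.43
ee_pos: [0.3829, 0.0537, 0.2395]
tool_rot: [0.001, 0.178, 0.984, -0.001]
force: [-0.5, 0.3, 0.8]
gripper_width: 0.04
grip_force: 0.0
time: 2.1
ee_pos: [0.515, -0.2149, 0.2384]
tool_rot: [0.0, 0.177, 0.984, -0.001]
force: [-0.9, 0.0, 0.7]
gripper_width: 0.0399
grip_force: 0.0
time: 2.68
ee_pos: [0.5124, -0.2088, 0.0783]
tool_rot: [-0.001, 0.175, 0.985, 0.001]
force: [-0.2, -0.1, 0.4]
gripper_width: 0.0402
grip_force: 0.0
```

View pics/c1.png

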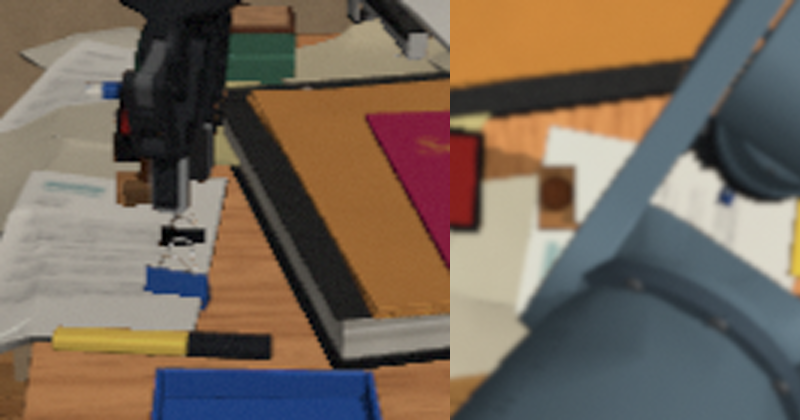

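The side crop shows the open fingers at about (168,208), above the blue clip at (178,285) and lined up with it. I'll descend, grip and lift.

```bash
python3 -m crank '[[4,[0,0,-3],0],[4,[0,0,-5],0],[4,[0,0,-6],0],[4,[0,0,-6.7],0],[4,[0,0,-6.7],0],[4,[0,0,-6.7],0]]'
python3 -m crank '[[0.5,[0,0,0],0],[0.5,[0,0,0],0],[0.5,[0,0,0],0],[0.5,[0,0,0],0],[0.5,[0,0,0],0],[0.5,[0,0,0],0]]'
python3 -m crank '[[0.5,[0,0,2],0],[0.5,[0,0,5],0],[0.5,[0,0,8],0],[0.5,[0,0,10],0],[0.5,[0,0,10],0]]'
```

```text
time: 3.28
ee_pos: [0.5138, -0.211, 0.0133]
tool_rot: [0.001, 0.175, 0.985, -0.0]
force: [1.1, 0.3, -0.4]
gripper_width: 0.0403
grip_force: 0.0
time: 3.78
ee_pos: [0.514, -0.2113, 0.0137]
tool_rot: [0.001, 0.175, 0.985, -0.001]
force: [-1.0, -0.8, 6.8]
gripper_width: 0.0104
grip_force: 55.8
time: 4.2
ee_pos: [0.5159, -0.2124, 0.1176]
tool_rot: [0.004, 0.175, 0.985, -0.002]
force: [1.5, -0.8, -0.8]
gripper_width: 0.01
grip_force: 54.7
```

```bash
python3 -m crank '[[0.5,[5.6,-18.4,0],3.2],[0.5,[5.6,-18.4,0],3.2],[0.5,[5.6,-18.4,0],3.2],[0.5,[5.6,-18.4,0],3.2],[0.5,[5.6,-18.4,0],3.2],[0.5,[5.6,-18.4,0],3.2],[0.5,[5.6,-18.4,0],3.2],[0.5,[5.6,-18.4,0],3.2]]'
python3 - <<'E'
from h import *
s=snap('side','side2')
cv2.imwrite('pics/c2.png',cv2.resize(s['image'][160:340,240:440],None,fx=3,fy=3,interpolation=2)[:,:,::-1])
E
```

```text
time: 4.87
ee_pos: [0.5683, -0.3935, 0.1109]
tool_rot: [-0.001, 0.037, 0.999, 0.001]
force: [0.2, 0.1, 0.1]
gripper_width: 0.0104
grip_force: 54.7
```

View pics/c2.png

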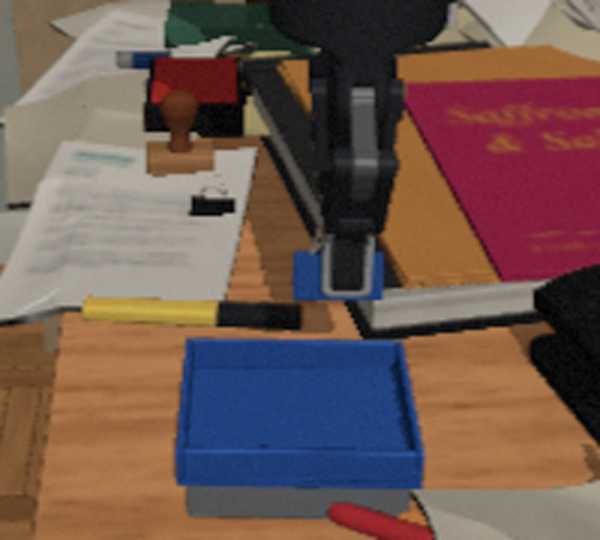

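The blue clip is held at (338,275) in the crop, above the tray and about 5 mm to the near side of the fingers. I'll shift and lower it.

```bash
python3 -m crank '[[0.5,[0.8,0,-3],0],[0.5,[0.8,0,-5],0],[0.5,[0.8,0,-6.4],0],[0.5,[0.8,0,-6.9],0],[0.5,[0.8,0,-6.9],0],[0.5,[0.8,0,-6.9],0]]'
python3 -m crank '[[3.5,[0,0,0],0],[3.5,[0,0,0],0],[3.5,[0,0,0],0],[3.5,[0,0,0],0],[3.5,[0,0,1],0],[3.5,[0,0,3],0],[3.5,[0,0,6],0],[3.5,[0,0,9],0]]'
python3 -m crank '[[4,[-6,24.9,3],1],[4,[-6,24.9,3],1],[4,[-6,24.9,3],1],[4,[-6,24.9,3],1],[4,[-6,24.9,3],1],[4,[-6,24.9,3],1],[4,[-6,24.9,3],1],[4,[-6,24.9,3],1]]'
python3 - <<'E'
from h import *
s=snap('side','side3')
cv2.imwrite('pics/c3.png',cv2.resize(s['image'][160:340,240:440],None,fx=3,fy=3,interpolation=2)[:,:,::-1])
print(bot.get_state()['ee_pos'])
E
```

```text
time: 5.42
ee_pos: [0.5772, -0.3941, 0.0437]
tool_rot: [0.0, 0.036, 0.999, -0.0]
force: [0.6, -0.1, 0.3]
gripper_width: 0.0103
grip_force: 54.7
time: 6.08
ee_pos: [0.5764, -0.3941, 0.1339]
tool_rot: [-0.001, 0.037, 0.999, 0.001]
force: [0.7, -0.1, -0.2]
gripper_width: 0.0349
grip_force: 0.0
time: 6.75
ee_pos: [0.5169, -0.1431, 0.1647]
tool_rot: [0.001, -0.009, 1.0, -0.0]
force: [0.9, -1.0, 0.8]
gripper_width: 0.0403
grip_force: 0.0
[ 0.51752687 -0.14501343  0.16455321]
```

View pics/c3.png

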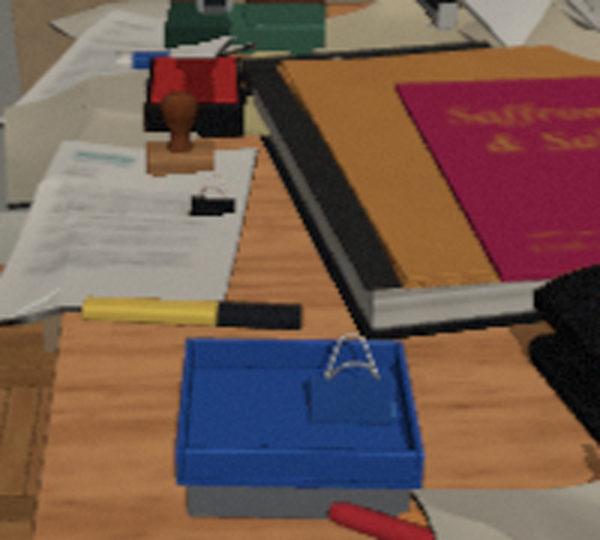

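The blue clip stands in the tray at (348,395). For the black clip the closing line must turn back by 10°, and then I can descend.

```bash
python3 -m crank '[[4,[0,-0.1,-3],-2],[4,[0,-0.1,-6],-2],[4,[0,-0.1,-9],-2],[4,[0,-0.1,-11],-2],[4,[0,-0.1,-13],-2],[4,[0,-0.1,-15.2],-2],[4,[0,-0.1,-15.2],-2],[4,[0,-0.1,-15.2],-2]]'
python3 -m crank '[[0.3,[0,0,0],0],[0.3,[0,0,0],0],[0.3,[0,0,0],0],[0.3,[0,0,0],0],[0.3,[0,0,0],0],[0.3,[0,0,0],0]]'
python3 -m crank '[[0.3,[0,0,2],0],[0.3,[0,0,5],0],[0.3,[0,0,8],0],[0.3,[0,0,10],0],[0.3,[0,0,10],0]]'
python3 -m crank '[[0.3,[0.1,-24.6,0],1],[0.3,[0.1,-24.6,0],1],[0.3,[0.1,-24.6,0],1],[0.3,[0.1,-24.6,0],1],[0.3,[0.1,-24.6,0],1],[0.3,[0.1,-24.6,0],1],[0.3,[0.1,-24.6,0],1],[0.3,[0.1,-24.6,0],1]]'
python3 - <<'E'
from h import *
s=snap('side','side4')
cv2.imwrite('pics/c4.png',cv2.resize(s['image'][160:340,240:440],None,fx=3,fy=3,interpolation=2)[:,:,::-1])
print(bot.get_state()['ee_pos'])
E
```

```text
time: 7.47
ee_pos: [0.5167, -0.1479, 0.0106]
tool_rot: [-0.001, 0.081, 0.997, 0.0]
force: [-0.1, -0.8, 0.1]
gripper_width: 0.0399
grip_force: 0.0
time: 7.97
ee_pos: [0.518, -0.1473, 0.0126]
tool_rot: [0.001, 0.08, 0.997, -0.001]
force: [-1.8, -2.1, 6.7]
gripper_width: 0.0072
grip_force: 56.4
time: 8.38
ee_pos: [0.52, -0.1478, 0.1164]
tool_rot: [0.004, 0.08, 0.997, -0.002]
force: [0.6, 0.2, 0.5]
gripper_width: 0.0073
grip_force: 55.0
time: 9.05
ee_pos: [0.517, -0.3942, 0.11]
tool_rot: [-0.0, 0.038, 0.999, 0.001]
force: [-0.3, 1.3, -1.0]
gripper_width: 0.0066
grip_force: 55.0
[ 0.5171705  -0.39229319  0.10985948]
```

View pics/c4.png

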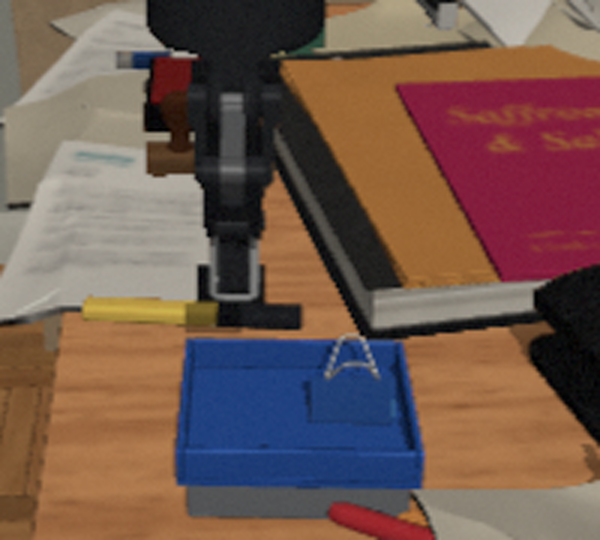

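The black clip is held at (232,290), above the free half of the tray. I'll lower and release it, then triangulate the stamp's knob from the two views.

```bash
python3 -m crank '[[0.3,[0,0,-3],0],[0.3,[0,0,-5],0],[0.3,[0,0,-6.4],0],[0.3,[0,0,-6.9],0],[0.3,[0,0,-6.9],0],[0.3,[0,0,-6.9],0]]'
python3 -m crank '[[3,[0,0,0],0],[3,[0,0,0],0],[3,[0,0,0],0],[3,[0,0,0],0],[3,[0,0,1],0],[3,[0,0,3],0],[3,[0,0,6],0],[3,[0,0,9],0]]'
python3 -m crank '[[5.5,[-2,32,4],0],[5.5,[-2,32,4],0],[5.5,[-2,32,4],0],[5.5,[-2,32,4],0],[5.5,[-2,32,4],0],[5.5,[-2,32,4],0],[5.5,[-2,32,4],0],[5.5,[-2,32,4],0]]'
python3 - <<'E'
from h import *
s=snap('side','side5'); t=dict(np.load('top0.npz')); s0=dict(np.load('side0.npz'))
cv2.imwrite('pics/c5.png',cv2.resize(s['image'][150:340,240:440],None,fx=3,fy=3,interpolation=2)[:,:,::-1])
print(bot.get_state()['ee_pos'])
pt=(160+466.5/3-.5,140+223.5/3-.5); ps=(240+180.5/3-.5,160+107.5/3-.5)
P=[r['mtx']@r['view'][:3] for r in(t,s0)]
X=cv2.triangulatePoints(P[0],P[1],np.array(pt),np.array(ps))[:,0]; X=X[:3]/X[3]; print('knob',X,proj(t,X)-pt,proj(s0,X)-ps)
print('block top',[ray(t,160+(a+.5)/3-.5,140+(b+.5)/3-.5,.02)[:2].round(4) for a,b in((447,197),(487,197),(486,258),(447,259))])
E
```

```text
time: 9.6
ee_pos: [0.5184, -0.3917, 0.0425]
tool_rot: [0.0, 0.036, 0.999, 0.0]
force: [0.1, 0.3, -0.2]
gripper_width: 0.0073
grip_force: 55.1
time: 10.27
ee_pos: [0.5174, -0.392, 0.1331]
tool_rot: [-0.001, 0.037, 0.999, 0.001]
force: [0.4, -1.4, 0.9]
gripper_width: 0.03
grip_force: 0.0
time: 10.93
ee_pos: [0.4975, -0.0698, 0.1736]
tool_rot: [0.001, 0.036, 0.999, 0.0]
force: [2.0, 0.4, -1.0]
gripper_width: 0.0545
grip_force: 0.0
[ 0.4972564  -0.06556382  0.17404811]
knob [ 0.49566288 -0.07451641  0.05356127] [-0.01428005 -0.53897628] [-0.57020787  0.06766958]
block top [array([ 0.5178, -0.0591]), array([ 0.518 , -0.0905]), array([ 0.4702, -0.09  ]), array([ 0.4692, -0.0596])]
```

View pics/c5.png

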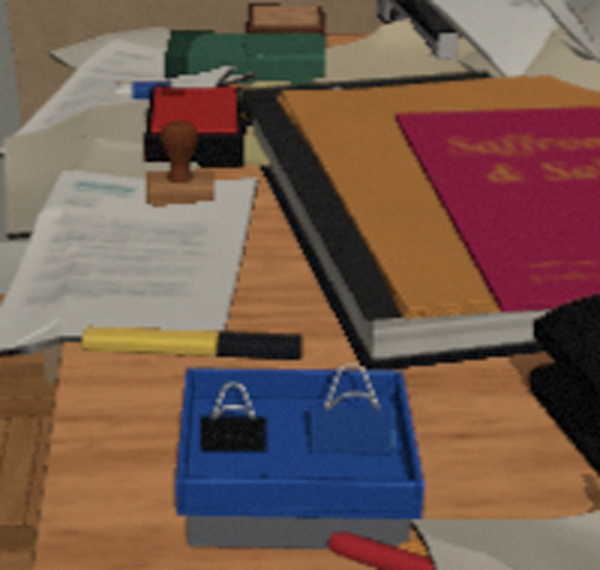

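Both clips now stand in the tray, black at (233,433) and blue at (350,425). The knob triangulates to (0.496,-0.0745) with the block centred below it, so the two readings agree. Next I'll descend on the knob.

```bash
python3 -m crank '[[5.5,[-0.2,-0.3,-3],0],[5.5,[-0.2,-0.3,-5],0],[5.5,[-0.2,-0.3,-7],0],[5.5,[-0.2,-0.3,-7],0],[5.5,[-0.2,-0.3,-7],0]]'
python3 -m crank '[[5.5,[0,0,-2],0],[5.5,[0,0,-4],0],[5.5,[0,0,-6.3],0],[5.5,[0,0,-6.3],0],[5.5,[0,0,-6.3],0],[5.5,[0,0,-6.3],0]]'
```

```text
time: 11.4
ee_pos: [0.4955, -0.0755, 0.1022]
tool_rot: [-0.001, 0.037, 0.999, 0.0]
force: [-0.2, 0.8, -0.3]
gripper_width: 0.0555
grip_force: 0.0
time: 11.9
ee_pos: [0.4974, -0.0762, 0.0413]
tool_rot: [0.001, 0.037, 0.999, -0.0]
force: [1.1, -0.4, 0.7]
gripper_width: 0.0551
grip_force: 0.0
```

```bash
python3 -m crank '[[5.5,[-0.1,0.15,0],0],[5.5,[-0.1,0.15,0],0],[2,[-0.1,0.15,0],0],[2,[-0.1,0.15,0],0],[2,[-0.1,0.15,0],0],[2,[-0.1,0.15,0],0],[2,[-0.1,0.15,0],0],[2,[-0.1,0.15,0],0]]'
python3 -m crank '[[2,[0,0,1],0],[2,[0,0,3],0],[2,[0,0,5.5],0],[2,[0,0,7],0],[2,[0,0,7],0],[2,[0,0,7],0]]'
python3 -m crank '[[2,[1.3,4,0],0],[2,[1.3,8,0],0],[2,[1.3,10,0],0],[2,[1.3,11.3,0],0],[2,[1.3,11.3,0],0],[2,[1.3,11.3,0],0],[2,[1.3,11.3,0],0]]'
python3 - <<'E'
from h import *
s=snap('side','side6'); t=snap('top','top6')
a=cv2.resize(s['image'][130:240,240:370],None,fx=3,fy=3,interpolation=2); b=cv2.resize(t['image'][150:260,230:360],None,fx=3,fy=3,interpolation=2)
cv2.imwrite('pics/c6.png',np.hstack([a,b])[:,:,::-1]); print(bot.get_state()['ee_pos'])
E
```

```text
time: 12.57
ee_pos: [0.4956, -0.0743, 0.0401]
tool_rot: [0.001, 0.037, 0.999, -0.0]
force: [-0.5, -0.1, 5.3]
gripper_width: 0.0225
grip_force: 58.3
time: 13.07
ee_pos: [0.4957, -0.0743, 0.1103]
tool_rot: [0.001, 0.037, 0.999, -0.0]
force: [0.2, 0.5, -1.5]
gripper_width: 0.0231
grip_force: 58.7
time: 13.65
ee_pos: [0.5074, 0.0385, 0.1084]
tool_rot: [-0.001, 0.037, 0.999, -0.0]
force: [0.6, -0.2, -0.6]
gripper_width: 0.0224
grip_force: 58.9
[0.50781499 0.03807626 0.10884679]
```

View pics/c6.png

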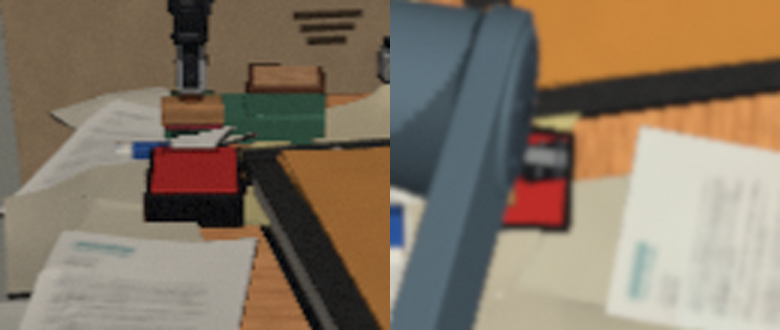

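The stamp is held level, with the block centred at (192,110) in the side crop, which puts it at x≈0.508 over the pad centre. I'll lower it.

```bash
python3 -m crank '[[2,[0,0,-2],0],[2,[0,0,-3],0],[2,[0,0,-3.6],0],[2,[0,0,-3.9],0],[2,[0,0,-3.9],0],[2,[0,0,-3.9],0]]'
```

```text
time: 14.25
ee_pos: [0.5079, 0.0384, 0.0707]
tool_rot: [-0.0, 0.037, 0.999, -0.0]
force: [-2.5, -0.3, 3.8]
gripper_width: 0.0222
grip_force: 59.3
```

```bash
python3 -m crank '[[5,[0,0,0],0],[5,[0,0,0],0],[5,[0,0,0],0],[5,[0,0,0],0],[5,[0,0,2],0],[5,[0,0,5],0],[5,[0,0,8],0],[5,[0,0,11],0]]'
python3 -m crank '[[4,[-4.8,-30.6,0],0],[4,[-4.8,-30.6,0],-0.6],[4,[-4.8,-30.6,0],-0.6],[4,[-4.8,-30.6,0],-0.6],[4,[-4.8,-30.6,0],-0.6],[4,[-4.8,-30.6,0],-0.6],[4,[-4.8,-30.6,0],-0.6],[4,[-4.8,-30.6,0],-0.6]]'
python3 -m crank '[[4,[0,0,-4],0],[4,[0,0,-8],0],[4,[0,0,-10],0],[4,[0,0,-12],0],[4,[0,0,-12],0],[4,[0,0,-12],0]]'
python3 - <<'E'
from h import *
s=snap('side','side7')
cv2.imwrite('pics/c7.png',cv2.resize(s['image'][130:290,240:400],None,fx=3,fy=3,interpolation=2)[:,:,::-1]); print(bot.get_state()['ee_pos'])
E
```

```text
time: 14.92
ee_pos: [0.5076, 0.0391, 0.1812]
tool_rot: [-0.0, 0.037, 0.999, 0.0]
force: [1.4, 0.6, 0.3]
gripper_width: 0.0504
grip_force: 0.0
time: 15.58
ee_pos: [0.4591, -0.2718, 0.1806]
tool_rot: [0.0, 0.064, 0.998, -0.001]
force: [0.4, 0.0, 0.5]
gripper_width: 0.0399
grip_force: 0.0
time: 16.08
ee_pos: [0.4594, -0.2665, 0.0595]
tool_rot: [-0.001, 0.063, 0.998, 0.001]
force: [-0.0, -0.4, 0.3]
gripper_width: 0.0399
grip_force: 0.0
[ 0.46038079 -0.2672814   0.06092303]
```

View pics/c7.png

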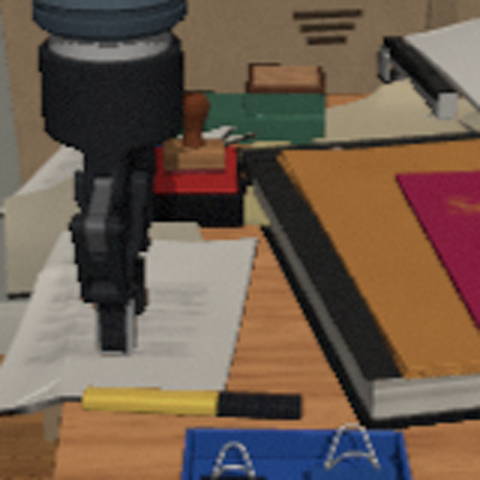

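The stamp stands upright on the pad at (197,140), and the fingers are above the highlighter's near half. I'll descend and grip.

```bash
python3 -m crank '[[4,[0,-0.1,-2],0],[4,[0,-0.1,-4],0],[4,[0,-0.1,-4.8],0],[4,[0,-0.1,-4.8],0],[4,[0,-0.1,-4.8],0],[4,[0,-0.1,-4.8],0]]'
python3 -m crank '[[1,[0,0,0],0],[1,[0,0,0],0],[1,[0,0,0],0],[1,[0,0,0],0],[1,[0,0,0],0],[1,[0,0,0],0]]'
python3 -m crank '[[1,[0,0,2],0],[1,[0,0,6],0],[1,[0,0,10],0],[1,[0,0,14],0],[1,[0,0,14],0],[1,[0,0,14],0]]'
python3 -m crank '[[1,[-2.4,25,0],0],[1,[-2.4,25,0],0],[1,[-2.4,25,0],0],[1,[-2.4,25,0],0],[1,[-2.4,25,0],0],[1,[-2.4,25,0],0],[1,[-2.4,25,0],0],[1,[-2.4,25,0],0]]'
python3 -m crank '[[1,[0,22.3,0],0.7],[1,[0,22.3,0],0.7],[1,[0,22.3,0],0.7],[1,[0,22.3,0],0.7],[1,[0,22.3,0],0.7],[1,[0,22.3,0],0.7],[1,[0,22.3,0],0.7],[1,[0,22.3,0],0.7]]'
python3 -m crank '[[1,[0,0,-3],0],[1,[0,0,-6],0],[1,[0,0,-8],0],[1,[0,0,-9],0],[1,[0,0,-9],0],[1,[0,0,-9],0]]'
python3 - <<'E'
from h import *
s=snap('side','side8'); t=snap('top','top8')
a=cv2.resize(s['image'][120:220,220:350],None,fx=3,fy=3,interpolation=2); b=cv2.resize(t['image'][140:240,160:290],None,fx=3,fy=3,interpolation=2)
cv2.imwrite('pics/c8.png',np.hstack([a,b])[:,:,::-1]); print(bot.get_state()['ee_pos'])
E
```

```text
time: 16.63
ee_pos: [0.461, -0.2688, 0.0139]
tool_rot: [0.001, 0.063, 0.998, -0.001]
force: [-0.4, -0.1, -0.2]
gripper_width: 0.0399
grip_force: 0.0
time: 17.13
ee_pos: [0.4608, -0.2687, 0.0137]
tool_rot: [0.001, 0.063, 0.998, -0.001]
force: [-1.9, 2.0, 6.4]
gripper_width: 0.0139
grip_force: 59.0
time: 17.63
ee_pos: [0.4618, -0.2696, 0.156]
tool_rot: [0.003, 0.063, 0.998, -0.002]
force: [-1.0, 0.1, -0.5]
gripper_width: 0.0138
grip_force: 58.8
time: 18.3
ee_pos: [0.4347, -0.0157, 0.1511]
tool_rot: [-0.001, 0.06, 0.998, 0.0]
force: [0.2, -0.7, -0.4]
gripper_width: 0.014
grip_force: 58.8
time: 18.97
ee_pos: [0.4362, 0.2042, 0.1514]
tool_rot: [-0.001, 0.032, 0.999, -0.001]
force: [0.5, -0.5, -0.6]
gripper_width: 0.0136
grip_force: 58.9
time: 19.47
ee_pos: [0.4365, 0.2037, 0.0623]
tool_rot: [-0.0, 0.033, 0.999, -0.0]
force: [0.0, -0.1, 1.1]
gripper_width: 0.0137
grip_force: 58.9
[0.4374945  0.20450286 0.06363639]
```

View pics/c8.png

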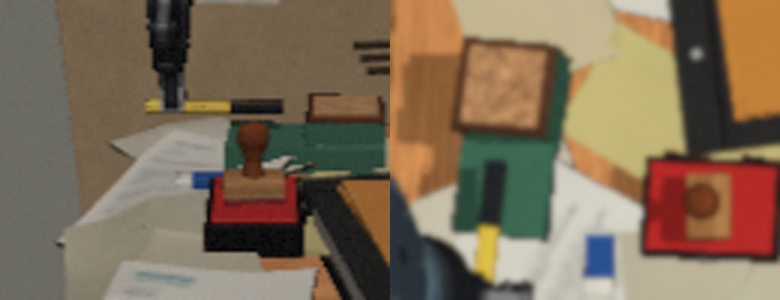

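The stamp sits centred on the pad. The highlighter is level, with its cap tip at (496,162) near the dock's centre line, but skewed by about 3°. I'll turn it +0.6 and lower to insertion height. Then I'll slide in most of the way and check.

```bash
python3 -m crank '[[1,[0,0,-1],0.6],[1,[0,0,-1.75],0.6],[1,[0,0,-1.75],0.6],[1,[0,0,-1.75],0.6]]'
python3 -m crank '[[1,[1.2,-0.1,0],0],[1,[2.4,-0.2,0],0],[1,[3.6,-0.2,0],0],[1,[4.4,-0.3,0],0],[1,[4.4,-0.3,0],0]]'
python3 -m crank '[[1,[1,0,0],0],[1,[2,-0.1,0],0],[1,[3,-0.2,0],0],[1,[3.6,-0.2,0],0],[1,[3.6,-0.2,0],0],[1,[3.6,-0.2,-0.3],0],[1,[3.6,-0.2,-0.3],0]]'
```

```text
time: 19.9
ee_pos: [0.4361, 0.2049, 0.0451]
tool_rot: [0.0, 0.007, 1.0, -0.0]
force: [0.1, 0.6, -0.5]
gripper_width: 0.0135
grip_force: 58.9
time: 20.32
ee_pos: [0.4821, 0.2019, 0.0457]
tool_rot: [0.001, 0.007, 1.0, 0.0]
force: [0.1, 0.4, -0.5]
gripper_width: 0.0136
grip_force: 58.9
time: 20.9
ee_pos: [0.5162, 0.2, 0.0417]
tool_rot: [0.0, 0.006, 1.0, 0.0]
force: [1.9, 0.4, 2.3]
gripper_width: 0.0138
grip_force: 59.3
```

```bash
python3 -m crank '[[1,[0.2,0,0],0],[1,[0.4,0,0],0],[1,[0.6,0,0],0],[1,[0.6,0,0],0],[1,[0.6,0,0],0]]'
python3 -m crank '[[1,[0.1,0,0],0],[1,[0.2,0,0],0],[1,[0.2,0,0],0],[1,[0.2,0,0],0]]'
python3 -m crank '[[1,[0.1,0,0],0],[1,[0.2,0,0],0],[1,[0.2,0,0],0],[1,[0.2,0,0],0]]'
```

```text
time: 21.32
ee_pos: [0.5216, 0.2001, 0.0417]
tool_rot: [-0.0, 0.006, 1.0, -0.0]
force: [-1.3, 0.7, 3.1]
gripper_width: 0.0138
grip_force: 59.3
time: 21.65
ee_pos: [0.5242, 0.1999, 0.0417]
tool_rot: [0.0, 0.006, 1.0, 0.0]
force: [-1.0, 0.2, 1.5]
gripper_width: 0.0137
grip_force: 59.1
time: 21.98
ee_pos: [0.5264, 0.1999, 0.0417]
tool_rot: [0.0, 0.006, 1.0, 0.0]
force: [-0.3, 0.7, -0.2]
gripper_width: 0.014
grip_force: 58.9
```

```bash
python3 -m crank '[[1,[0.1,0,0],0],[1,[0.2,0,0],0],[1,[0.2,0,0],0],[1,[0.2,0,0],0]]'
python3 -m crank '[[1,[0.1,0,0],0],[1,[0.2,0,0],0],[1,[0.2,0,0],0],[1,[0.2,0,0],0]]'
```

```text
time: 22.32
ee_pos: [0.5279, 0.1999, 0.0417]
tool_rot: [-0.0, 0.006, 1.0, -0.0]
force: [-1.1, -0.5, 2.2]
gripper_width: 0.0139
grip_force: 59.1
time: 22.65
ee_pos: [0.528, 0.1999, 0.0417]
tool_rot: [-0.002, 0.006, 1.0, -0.0]
force: [-10.4, -0.3, 9.5]
gripper_width: 0.0137
grip_force: 60.0
```

Contact with the back wall shows at x=0.528, with 10 N. I'll release, rise, move clear and look.

```bash
python3 -m crank '[[3.5,[0,0,0],0],[3.5,[0,0,0],0],[3.5,[0,0,0],0],[3.5,[0,0,0],0],[3.5,[0,0,2],0],[3.5,[0,0,5],0],[3.5,[0,0,9],0],[3.5,[0,0,13],0]]'
python3 -m crank '[[2,[-4,0,0],0],[2,[-8,0,0],0],[1,[-12,0,4],0],[0,[-18,6,4],0],[0,[-18,6,4],0],[0,[-18,6,4],0],[0,[-18,6,4],0]]'
python3 - <<'E'
from h import *
s=snap('side','side9'); t=snap('top','top9'); t0=dict(np.load('top0.npz'))
a=cv2.resize(s['image'][120:220,220:350],None,fx=3,fy=3,interpolation=2); b=cv2.resize(t['image'][140:240,160:290],None,fx=3,fy=3,interpolation=2)
cv2.imwrite('pics/c9.png',np.hstack([a,b])[:,:,::-1]); print(bot.get_state()['ee_pos'])
x0,y0,x1,y1=175,175,225,225
im=cv2.resize(t['image'][y0:y1,x0:x1],None,fx=4,fy=4,interpolation=2)
m=cv2.inRange(cv2.cvtColor(im,cv2.COLOR_RGB2HSV),(18,110,110),(36,255,255))
c=max(cv2.findContours(m,0,2)[0],key=cv2.contourArea); P=np.array([ray(t,x0+(u+.5)/4-.5,y0+(v+.5)/4-.5,.036)[:2] for u,v in c[:,0]])
print('yellow x',P[:,0].min(),P[:,0].max(),'y',P[:,1].min(),P[:,1].max())
E
```

```text
time: 23.32
ee_pos: [0.5293, 0.1997, 0.1723]
tool_rot: [-0.001, 0.006, 1.0, -0.0]
force: [1.3, 0.6, -0.3]
gripper_width: 0.0352
grip_force: 0.0
time: 23.9
ee_pos: [0.3486, 0.2615, 0.2125]
tool_rot: [0.001, 0.004, 1.0, 0.0]
force: [0.3, 0.1, -0.3]
gripper_width: -0.0001
grip_force: 0.0
[0.35054326 0.25998262 0.21195357]
yellow x 0.4998857590214148 0.5638815586168544 y 0.1917166257418494 0.21048692673752695
```

View pics/c9.png

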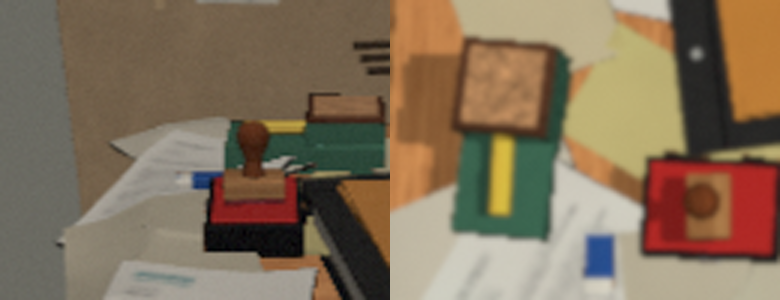

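The highlighter lies under the roof with its trailing end at (502,215), x≈0.500 against an expected 0.5016. A gentle tap from behind with shut fingers will confirm that the tip is seated.

```bash
python3 -m crank '[[0,[4,-2,0],0],[0,[8,-4,-3],0],[0,[11.5,-5.8,-6],0],[0,[11.5,-5.8,-9],0],[0,[11.5,-5.8,-12],0],[0,[11.5,-5.8,-15],0],[0,[11.5,-5.8,-16.9],0],[0,[11.5,-5.8,-16.9],0]]'
python3 -m crank '[[0,[0.4,0,0],0],[0,[0.8,0,0],0],[0,[1.2,0,0],0],[0,[1.6,0,0],0],[0,[2,0,0],0],[0,[2,0,0],0],[0,[2,0,0],0]]'
python3 -m crank '[[0,[0.1,0,0],0],[0,[0.2,0,0],0],[0,[0.3,0,0],0],[0,[0.3,0,0],0],[0,[0.3,0,0],0]]'
```

```text
time: 24.67
ee_pos: [0.4623, 0.1995, 0.0375]
tool_rot: [-0.005, 0.007, 1.0, -0.001]
force: [-1.1, -0.6, -0.1]
gripper_width: 0.0001
grip_force: 0.0
time: 25.25
ee_pos: [0.4856, 0.2021, 0.0434]
tool_rot: [0.001, 0.006, 1.0, 0.0]
force: [0.1, 0.9, -0.2]
gripper_width: 0.0004
grip_force: 0.0
time: 25.67
ee_pos: [0.488, 0.202, 0.0427]
tool_rot: [-0.0, 0.006, 1.0, -0.0]
force: [0.4, -0.5, 0.2]
gripper_width: 0.0
grip_force: 0.0
```

```bash
python3 -m crank '[[0,[0.1,0,0],0],[0,[0.2,0,0],0],[0,[0.2,0,0],0],[0,[0.2,0,0],0]]'
python3 -m crank '[[0,[0.1,0,0],0],[0,[0.2,0,0],0],[0,[0.2,0,0],0],[0,[0.2,0,0],0]]'
```

```text
time: 26.0
ee_pos: [0.49, 0.2019, 0.0427]
tool_rot: [-0.0, 0.006, 1.0, -0.0]
force: [-0.3, -0.3, -0.6]
gripper_width: -0.0
grip_force: 0.0
time: 26.33
ee_pos: [0.4904, 0.202, 0.0425]
tool_rot: [-0.002, 0.006, 1.0, -0.0]
force: [-6.3, -0.7, 4.3]
gripper_width: 0.0
grip_force: 3.0
```

The force rises firmly, so the tip is seated. I'll back off and take a final look.

```bash
python3 -m crank '[[0,[-0.5,0,0],0],[0,[-2,0,0],0],[0,[-3,0,1],0],[0,[-4,0,5],0],[0,[-6,0,9],0],[0,[-10,2,13],0],[0,[-14,6,17],0],[0,[-14,6,17],0]]'
python3 -m crank '[[0,[0,0,0],0],[0,[0,0,0],0],[0,[0,0,0],0],[0,[0,0,0],0]]'
python3 - <<'E'
from h import *
s=snap('side','side10'); t=snap('top','top10')
a=cv2.resize(s['image'][120:320,220:390],None,fx=2,fy=2,interpolation=2); b=cv2.resize(t['image'][140:240,160:390],None,fx=2,fy=4,interpolation=2)
cv2.imwrite('pics/c10.png',np.hstack([a,b])[:,:,::-1])
E
```

```text
time: 27.0
ee_pos: [0.355, 0.2588, 0.2106]
tool_rot: [0.001, 0.007, 1.0, 0.0]
force: [0.2, 0.3, 0.3]
gripper_width: 0.0
grip_force: 0.0
time: 27.33
ee_pos: [0.3559, 0.2579, 0.2078]
tool_rot: [-0.001, 0.006, 1.0, -0.0]
force: [0.0, 0.5, -0.4]
gripper_width: 0.0003
grip_force: 0.0
```

View pics/c10.png

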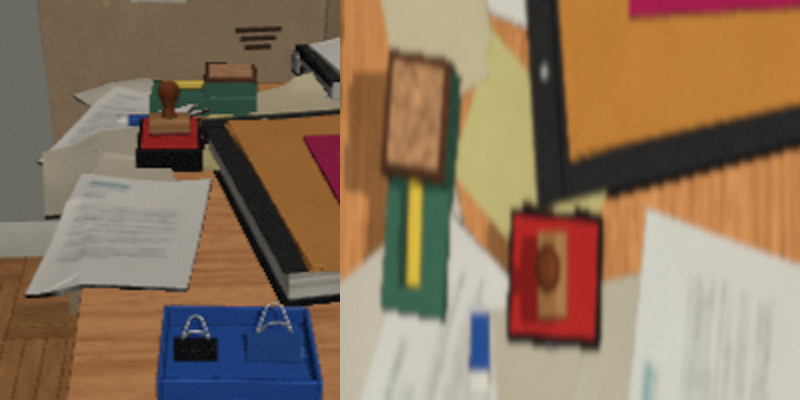

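The final view shows both clips in the tray at (195,345) and (273,345), the stamp upright mid-pad at (170,110), and the highlighter under the roof at (413,230). The arm is clear of everything.

```bash
python3 -c "
from plant import bot
print(bot.sign_off())"
```

```text
the job is handed in; nothing more can be done
None
```

The job is handed in at about 27 s on the robot's clock: both clips are in the blue tray, the stamp is upright mid-pad, and the highlighter is under the dock roof against the back wall, with everything released.

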